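Snap the window retainer into the spectroscopy cell with the press tool

TASK

Close the window cell: set the steel retainer, collar up, into the round recess of the aluminium cell, let go of it, then press it straight down with the black press tool until it snaps home under all three sprung catches and sits level. Do the pressing with the tool, not with the fingers, and feel for the bottom, whose depth differs from cell to cell: the window under the retainer is brittle and cracks if the retainer is pressed with more than about 25 N. Stand the press tool back in its rest afterwards and leave the other things on the bench where they are.

Things in the scene. Friction and masses are not known exactly. Their poses are not given: they have to be found in the camera images.
- cell: (sizes in mm) the fixed window cell: round aluminium housing 75 across on a foot flange 92 across, 37 high in all; origin at the centre of its underside, z up. A threaded insert in it carries the window and, at 0, 120 and 240 degrees from the x axis, three sprung steel catches that stick 3.7 into the recess, 45-degree ramps on top, square undersides. How deep the insert is set differs by up to 12 and is not reported.
- cell_mouth (a point): (mm) centre of the recess at the housing's top, 37 above the cell's origin. The recess is 46.4 across with a 45-degree lead-in 3 wide. A retainer laid in rests upright on the catches, its underside 4 to 17 below this point. Pushing it past the catches takes 10 to 15 N; then it goes easily for some mm and meets the window, 9 to 22 below this point.
- window (a joint): how far the brittle glass window, 44 across, at the bottom of the recess is pressed into its gasket (m; 0 free, about 0.001 with the retainer home, 0.0015 hard on its seat; 17 N per mm). The catches spring shut over the flange and hold the retainer when it has pushed the window down about 0.001 (about 17 N); short of that the gasket pushes it back up. Pressing with more than 25 N cracks the window.
- retainer: (mm) loose turned steel retainer, 41 high, 90 g: a flange 44 across and 5 high with a 2.4 chamfer round its lower edge, and on it a collar 28 across and 36 high (grip the collar), bored, its top edge chamfered. Origin at the centre of its underside, z up along the collar. At the start it stands on the bench, flange down.
- retainer_mid (a point): on the retainer's axis, 20.5 above its underside, half-way up
- press_tool: (mm) loose black press tool, 95 high, 140 g: a nose 40 across and 18 high with a flat-bottomed counterbore 31.2 across and 4 deep in its end, which fits over the top of the retainer's collar, and a straight handle 25 across from 34 to 84 above the nose end. Origin at the centre of the nose end, z up along the handle. At the start it stands nose down in the rest.
- tool_grip (a point): on the tool's axis, 47.5 above the nose end, half-way up
- rest: (mm) the tool's rest, a fixed grey dish 62 across and 9 high with a round pocket 45 across, whose floor is 3 above the bench and whose rim has a 2 wide lead-in; origin at the centre of its underside
- liquid_cell: bystander: demountable liquid cell, two steel plates with four knurled nuts, 60 x 38 x 30; origin at the centre of its underside
- spare_plate: bystander: spare steel crystal plate, flat disc 69 across, 12 high; origin at the centre of its underside
- tweezers: bystander: steel tweezers lying flat, 124 long, 10 high; origin at the centre of its underside
- vial_a: bystander: glass sample vial with screw cap, 25 across, 50 high; origin at the centre of its underside
- vial_b: bystander: glass sample vial with screw cap, 25 across, 50 high; origin at the centre of its underside
- die_body: bystander: steel pellet-die sleeve, 54 across, 44 high; origin at the centre of its underside
- cell_mount: bystander: black square cell mount with a round window, 50 x 50 x 13; origin at the centre of its underside
- hex_key: bystander: hex key lying flat, 84 long, 6 high; origin at the centre of its underside
Mind the look-alikes: they are no part of the job. Leave any red look-alike of the rest alone.

How it is judged:
By the outcome, as a careful person would: the job done as asked, in the order asked, and still so for the second after the job is handed in, with the robot touching nothing.
It also fails if it takes over 69 s, if anything falls off the work surface, if the arm or the gripper's body presses on something with over 40 N, if the wrist force passes 120 N, or if a joint passes its speed limit or range.

ROBOT

A 6-joint arm with a two-finger parallel gripper is mounted at the origin on a cart in front of the work surface, level with it; the furniture and walls round the work are solid. World frame = base frame: x ahead of the robot, y to its left, z up, the work surface at z = 0. Lengths are in m, angles in degrees, forces in N, time in s.
With the tool pointing down it reaches from about 0.25 to 0.725 m from the base axis. Payload 9.7 kg.
Tool frame: the origin (TCP) lies on the centre line of the jaws, within the pads' length; the fingertips stand bot.nose_length ahead of it and the grasp point (between the pads) lies 11 mm behind it (bot.nose_length is the distance from the TCP to the fingertips, in m); z points along the fingers, y is the line along which they close (so a half turn about z gives the same grasp; the last joint's range is limited). The gripper opens to 85 mm and grips with 20 to 120 N. Pads are 22 mm wide; open, the fingers measure 114 mm over their backs; the gripper's body (76 mm by 85 mm) begins 54 mm behind the grasp point. The pads swing forward as they close: fully open they stand 13 mm farther back than shut.
Start: joints at [-76.203, 4.979, 10.078, 95.1, 0, 90], TCP at [0.131, -0.534, 0.239] pointing down, gripper open.
Joint ranges: [-179.16, 179.16], [-48.56, 103.87], [-65.8, 70.77], [-126.05, 130.52], [-82.76, 87.17], [-180, 180]. Speed limits (degrees/s): [127.2, 127.2, 147.25, 180, 180, 180].

INTERFACE

Orientations are given as [roll, pitch, yaw] about the fixed x, y, z axes, in that order (R = Rz(yaw) Ry(pitch) Rx(roll)).
In Python, from workcell import bot gives the robot as it stands. The module is installed in compiled form; this text tells all that it offers.
- The arm moves only by the shell command python3 -m inch 'ROWS' [OPENING] [FORCE]. ROWS is JSON, a list of rows, each a list of 4 numbers: the shift along the world's x, y, z in cm, then the turn about the world's z in degrees. A call has exactly 8 rows; each row is the pose to reach, as a shift and turn from the pose commanded when the call began; what a row does not reach only later rows make up. A row lasts 1/8 s, in which the tool goes at most 62.5 mm and 10.7 degrees, less where a joint would pass 70% of its speed; a pose out of reach is approached as far as the arm can. A call with a gripper value outside its range is refused whole. OPENING is the finger opening in cm, from 0 to 8.54, set as the call begins (- or left out, the last holds). The fingers move at their own pace and stop on an object; FORCE is the grip in N (left out, the last holds). Time passes only in rows, so rows that repeat a pose let the fingers close, or fill a call up. It gives the time, the measured TCP pose, the force, the opening and the grip force at its end, in the units of the state.
- bot.get_obs(): the state, without advancing time (a new reading comes with each control period).
- bot.camera(name): name is "scene" or "top" or "wrist"; returns a dict with "img" (384x512x3 uint8, red, green, blue), "fovy" (degrees; the focal length in pixels is half the picture's height over the tangent of half this angle, whatever the lens; pixels are square), "cx", "cy" (the principal point, pixels), "R" (3x3) and "t" (3): a world point X has camera coordinates R X + t; the wrist camera has in their place "mount" (4x4, takes a point from camera to tool coordinates, whose origin is the TCP and whose axes are the flange's). Camera axes: x right, y down, z forward; pixel columns grow to the right and rows downward; lengths in m; the calibration is good to about 2 mm. A picture is of the moment at which its call begins: read the wrist's pose just before it. There is no depth.
- bot.job_done(): hands the job in; it is judged then, once.
Trained networks look in a picture, given as the dict that the camera call returned (one of the last four; its "shot" number tells which), for a name from the list of things; names that differ only in an ending like _2 or _b are one class to them, and where a whole thing is asked for, a point or a joint stands for the part that bears it (a point fixed in the world has none). Each returns a list of dicts, best first, with "score" (0 to 1); they miss things now and then, are a little off and sometimes report something else, mostly with a low value. They report only what shows in the picture. A call takes as long as a camera call. They do not tell look-alikes from the thing itself.
- bot.find_in(thing, picture): "point" ([column, row] in pixels, amid what is visible of it).
- bot.landmark_of(thing, picture): "point" ([column, row] in pixels: a listed point, or the origin of a listed thing).
The state is a dict: "time": time; "q": joint angles; "qd": joint speeds; "joint_efforts": joint torques, N m; "ee_pos": TCP position; "tcp_rot": TCP orientation; "wrist_force": force on the tool from outside, world axes, zero at the start; "torque": the same for the moment, N m; "opening": finger opening in m; "grasp_force": force on a finger pad.
Only numpy, scipy, OpenCV 4.12 (cv2) and the standard library are available. Lean on these libraries where they do the work, as an engineer would, in place of code of your own. Each camera call takes 0.05 s, during which the arm holds its last target. There are 200 camera calls.

## Working session

There is one attempt and no reset: what is moved stays moved. The work goes in short steps, Python scripts to look and compute and a shell command to move; the robot and the scene stay as the last step left them, time stands still between calls to the robot, and variables do not carry over. Pictures are saved under pics/ and viewed, at most 10 in all, crops included, and the job is handed in when it is done.

```bash
mkdir -p pics
cat > h.py <<'E'
import numpy as np, cv2
from workcell import bot
from scipy.spatial.transform import Rotation as Ro
def ray(c,p,obs=None):
    h=c["img"].shape[0]; f=h/2/np.tan(np.radians(c["fovy"]/2))
    d=np.array([(p[0]-c["cx"])/f,(p[1]-c["cy"])/f,1.0])
    if "R" in c:
        R=np.array(c["R"]);t=np.array(c["t"]); return -R.T@t, R.T@d
    M=np.array(c["mount"]);Rt=Ro.from_euler('xyz',obs["tcp_rot"],degrees=True).as_matrix()
    return Rt@M[:3,3]+np.array(obs["ee_pos"]), Rt@M[:3,:3]@d
def atz(c,p,z,obs=None):
    o,d=ray(c,p,obs); return o+d*(z-o[2])/d[2]
def save(c,n): cv2.imwrite('pics/'+n,cv2.cvtColor(c["img"],cv2.COLOR_RGB2BGR))
E
python3 - <<'E'
from h import *
o=bot.get_obs();print(o["time"],o["ee_pos"],o["tcp_rot"],o["opening"],o["wrist_force"],bot.nose_length)
np.set_printoptions(precision=4,suppress=True)
cs={n:bot.camera(n) for n in("scene","top")}
for n,c in cs.items():
    save(c,n+"1.png")
    print(n, ray(c,[256,192]))
    for th,z in(("cell_mouth",.037),("retainer_mid",.0205),("retainer",0),("tool_grip",.0505),("press_tool",.003),("rest",0),("cell",0),("die_body",0),("vial_a",0)):
        for r in bot.landmark_of(th,c)[:3]:
            print(n,th,round(r["score"],2),np.round(r["point"],1),atz(c,r["point"],z))
a=np.hstack([cs["scene"]["img"],cs["top"]["img"]])
E
```

```text
0.0 [ 0.13110565 -0.53392862  0.23859875] [-1.79926629e+02 -5.29810262e-04  1.37972412e+01] 0.08539041476675438 [ 0.284965   -0.34651211  0.50206214] 0.008
scene (array([-0.3453,  0.4399,  1.0142]), array([ 0.635 , -0.3429, -0.6922]))
scene cell_mouth 0.73 [124.7 263.6] [0.47  0.404 0.037]
scene retainer_mid 0.52 [194.5 248.6] [0.4424 0.213  0.0205]
scene retainer 0.66 [193.9 248.9] [0.4585 0.2103 0.    ]
scene retainer 0.5 [267.2 189.6] [ 0.5778 -0.1009  0.    ]
scene tool_grip 0.75 [246.1 221.2] [0.443  0.0467 0.0505]
scene tool_grip 0.68 [250.3 230.7] [0.4044 0.053  0.0505]
scene press_tool 0.84 [250.  230.8] [0.4415 0.0349 0.003 ]
scene rest 0.66 [360. 193.] [ 0.4201 -0.3645  0.    ]
scene rest 0.54 [246.4 231.9] [0.445  0.0453 0.    ]
scene cell 0.63 [128.9 265.8] [0.4878 0.3945 0.    ]
scene die_body 0.72 [290.9 216. ] [ 0.4382 -0.1079  0.    ]
scene vial_a 0.63 [179.4 282.1] [0.3699 0.2892 0.    ]
scene vial_a 0.52 [132.2 233.7] [0.5993 0.3513 0.    ]
top (array([ 0.2735, -0.0365,  1.1672]), array([ 0.1819,  0.0277, -0.983 ]))
top cell_mouth 0.96 [134.2 195.7] [0.476  0.3827 0.037 ]
top cell_mouth 0.22 [283.7 165.8] [ 0.5664 -0.0938  0.037 ]
top retainer_mid 0.51 [187.8 202.3] [0.4551 0.2146 0.0205]
top retainer 0.71 [223.1 234.2] [0.3535 0.103  0.    ]
top retainer 0.52 [186.5 203.1] [0.4558 0.2233 0.    ]
top tool_grip 0.44 [241.1 202.6] [0.4472 0.0416 0.0505]
top press_tool 0.58 [241.7 206.3] [0.4425 0.043  0.003 ]
top rest 0.67 [371.3 215.3] [ 0.4084 -0.3722  0.    ]
top rest 0.65 [386.2 174.7] [ 0.5409 -0.4289  0.    ]
top rest 0.53 [338.4 201.2] [ 0.4555 -0.2696  0.    ]
top cell 0.81 [135.  195.4] [0.4836 0.3938 0.    ]
top die_body 0.79 [289.  212.3] [ 0.4214 -0.1094  0.    ]
top vial_a 0.61 [148.2 163.6] [0.5907 0.3549 0.    ]
top vial_a 0.39 [218.2 200.1] [0.4643 0.1198 0.    ]
top vial_a 0.38 [163.1 227.4] [0.3775 0.2972 0.    ]
```

Run:
```python
import cv2,numpy as np
a=cv2.imread('pics/scene1.png')[140:330,60:460];b=cv2.imread('pics/top1.png')[110:290,80:480]
s=np.vstack([a[:,:],b]); s=cv2.resize(s,None,fx=1.6,fy=1.6,interpolation=cv2.INTER_CUBIC);print(s.shape);cv2.imwrite('pics/both.png',s)
```

```text
(592, 640, 3)
```

View pics/both.png

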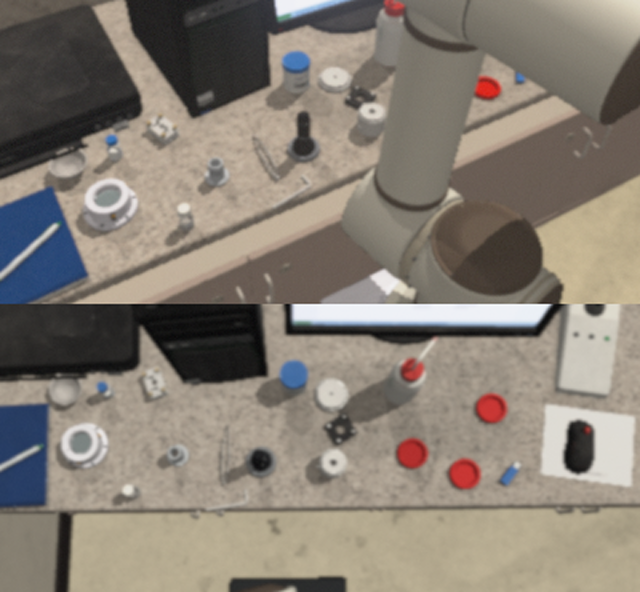

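Top view: the cell is at about (132,199), the retainer at (190,204), the tool standing in the grey rest at (243,207).
Scene view: the cell is at about (127,267), the retainer at (195,248), the tool at (249,226).
- **Retainer look-alikes:** die_body at top (289,212), vial at (160,228), spare plate at (287,167), vial at (145,164). I choose (190,204), the flanged collar.
- **Rest look-alikes:** red dishes at top (338,202), (371,215) and (387,175). The real rest is the grey one under the tool.

Next I move over the retainer.

```bash
python3 -m inch '[[2,4.5,0,0],[4.5,10.5,0,0],[7,16.5,0,0],[9.5,22.5,0,0],[12,28.5,0,0],[14.5,34.5,0,0],[17,40.5,0,0],[19.5,46.5,0,0]]'; python3 -m inch '[[2,5,-1,0],[4,10,-2,0],[6.5,15,-3,0],[9,20,-4,0],[11,25,-5,0],[11.5,27.5,-5,0],[11.5,27.5,-5,0],[11.5,27.5,-5,0]]'
python3 - <<'E'
from h import *
np.set_printoptions(precision=4,suppress=True)
o=bot.get_obs();c=bot.camera("wrist");save(c,"w1.png")
print(o["time"],np.array(o["ee_pos"]),np.array(o["tcp_rot"]),c["fovy"],np.array(c["mount"]))
for th,z in(("retainer_mid",.0205),("retainer",0),("press_tool",.003),("cell_mouth",.037)):
    for r in bot.landmark_of(th,c)[:2]: print(th,r["score"],r["point"],atz(c,r["point"],z,o))
E
```

```text
time: 2.0
ee_pos: [0.3197, -0.0834, 0.2396]
tcp_rot: [180.0, -0.1, 13.8]
wrist_force: [1.7, -1.1, 0.4]
opening: 0.0856
grasp_force: 0.0
time: 3.0
ee_pos: [0.4471, 0.1465, 0.19]
tcp_rot: [-178.1, 0.0, 17.1]
wrist_force: [-0.6, -0.3, -0.1]
opening: 0.0853
grasp_force: 0.0
3.0 [0.4471 0.1465 0.19  ] [-178.1202    0.0235   17.0851] 61.44792570740477 [[ 0.0004 -0.9473 -0.3204  0.0828]
 [ 1.      0.0005 -0.      0.0009]
 [ 0.0002 -0.3204  0.9473 -0.1349]
 [ 0.      0.      0.      1.    ]]
retainer_mid 0.56 [201.6, 150.0] [0.452  0.2061 0.0205]
retainer 0.58 [202.7, 147.9] [0.4493 0.2083 0.    ]
press_tool 0.69 [354.4, 207.3] [0.4369 0.0385 0.003 ]
```

View pics/w1.png

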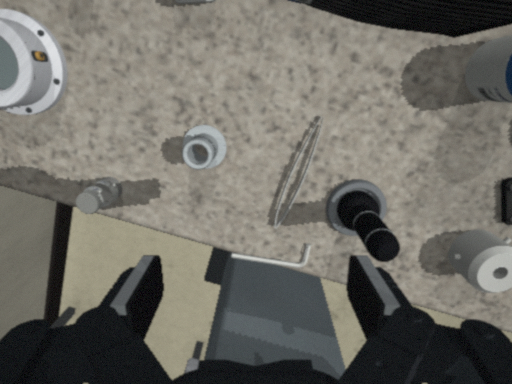

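The wrist picture shows the flanged collar, which is the retainer, at about (204,147). The tool is in the grey rest at (357,208) and the cell at the left edge. I was still moving when it was taken, so I'll go nearly overhead, settle and refine.

```bash
python3 -m inch '[[0,2,-1,0],[0,4,-2,0],[0,5,-3,0],[0,5,-4,0],[0,5,-5,0],[0,5,-5,0],[0,5,-5,0],[0,5,-5,0]]'
cat > look.py <<'E'
import sys
from h import *
np.set_printoptions(precision=4,suppress=True)
def look(name,items,cams=("wrist",)):
    o=bot.get_obs();print(o["time"],np.array(o["ee_pos"]),np.array(o["tcp_rot"]),np.array(o["wrist_force"]))
    for n in cams:
        c=bot.camera(n);save(c,name+n+".png")
        for th,z in items:
            for r in bot.landmark_of(th,c)[:2]: print(n,th,round(r["score"],2),np.round(r["point"],1),atz(c,r["point"],z,o))
    return o,c
E
python3 - <<'E'
from look import *
look("w2",(("retainer_mid",.0205),("retainer",0),("press_tool",.003),("tool_grip",.0505),("cell_mouth",.037),("cell",0)))
E
```

```text
time: 4.25
ee_pos: [0.4561, 0.1731, 0.1398]
tcp_rot: [-177.0, 0.0, 19.1]
wrist_force: [0.9, 0.2, 0.3]
opening: 0.0853
grasp_force: 0.0
4.25 [0.4561 0.1731 0.1398] [-177.0076    0.0218   19.1422] [0.9074 0.1601 0.3038]
wrist retainer_mid 0.61 [223.5 181.2] [0.4516 0.2046 0.0205]
wrist retainer 0.65 [222.9 174.6] [0.4504 0.2078 0.    ]
wrist tool_grip 0.83 [417.2 277.7] [0.4388 0.0366 0.0505]
wrist cell 0.97 [16.5 75.4] [0.4729 0.3955 0.    ]
```

View pics/w2wrist.png

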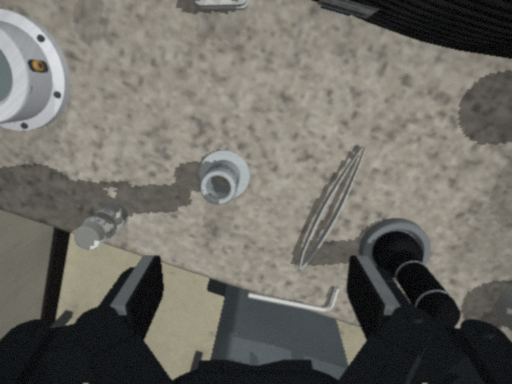

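```bash
python3 - <<'E'
from workcell import bot
import numpy as np
o=bot.get_obs()
for k in("q","qd","joint_efforts","ee_pos","tcp_rot"): print(k,np.round(o[k],2 if k!="ee_pos" else 4))
E
python3 -m inch '[[0,0,0,0],[0,0,0,0],[0,0,0,0],[0,0,0,0],[0,0,0,0],[0,0,0,0],[0,0,0,0],[0,0,0,0]]'; python3 -c "
from workcell import bot
import numpy as np
o=bot.get_obs();print(np.round(o['q'],2),np.round(o['qd'],2))"
```

```text
q [ 19.1   -4.34 -10.38  84.04   2.99 179.94]
qd [-0.06 -0.05 -0.12 -0.09 -0.01  0.  ]
joint_efforts [-1.000e-02 -4.227e+01  4.707e+01  1.000e-02  1.700e-01 -0.000e+00]
ee_pos [0.4558 0.1731 0.1394]
tcp_rot [-1.7701e+02  7.0000e-02  1.9150e+01]
time: 5.6
ee_pos: [0.4558, 0.1731, 0.1393]
tcp_rot: [-177.0, 0.1, 19.2]
wrist_force: [0.3, 0.9, 0.8]
opening: 0.0852
grasp_force: 0.0
[ 19.1   -4.34 -10.38  84.04   2.99 179.94] [ 0.11  0.06  0.   -0.09  0.02 -0.12]
```

J6 has hit its 180° limit (q6 = q1 − yaw + 180), and that caused the tilt. I'll turn the yaw by +70 to free it.

```bash
python3 -m inch '[[0,0.5,0,10],[0,1,0,20],[0,1.5,0,30],[0,2,0,40],[0,2.5,0,50],[0,3,0,60],[0,3,0,65],[0,3,0,65]]'
python3 - <<'E'
from look import *
o,c=look("w3",(("retainer_mid",.0205),("retainer",0),("press_tool",.003),("tool_grip",.0505),("cell_mouth",.037),("cell",0)))
print(np.array(o["q"]))
E
```

```text
time: 6.6
ee_pos: [0.4558, 0.2032, 0.1392]
tcp_rot: [-177.0, 0.1, 84.1]
wrist_force: [0.7, -0.3, -0.0]
opening: 0.0855
grasp_force: 0.0
6.6 [0.4558 0.2032 0.1392] [-177.0018    0.0774   84.1269] [ 0.6541 -0.3042 -0.0333]
wrist retainer_mid 0.83 [255.  184.1] [0.4508 0.2069 0.0205]
wrist retainer 0.96 [258.7 178.9] [0.4528 0.2052 0.    ]
wrist press_tool 0.96 [257.5 336. ] [0.4351 0.0364 0.003 ]
wrist press_tool 0.31 [258.3 178.9] [0.4527 0.2061 0.003 ]
wrist tool_grip 0.89 [254.7 375.4] [0.4346 0.0359 0.0505]
[ 23.2568  -0.1532  -6.3507  86.4597   1.3914 119.0996]
```

View pics/w3wrist.png

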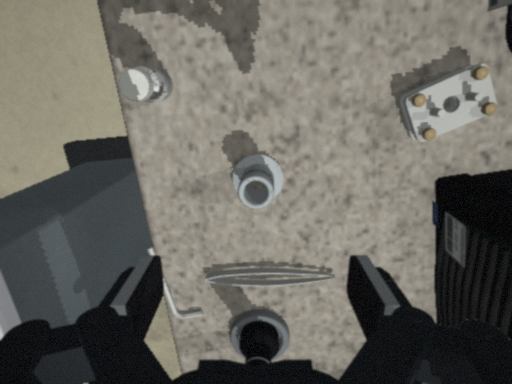

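The 3° tilt stayed in the commanded pose. At the other J6 stop, the same solver effect should act in reverse. I'll turn round to q6 ≈ −180, staying clear of the tower, and cancel the tilt there.

```bash
python3 -m inch '[[-1,0,0,10.6],[-2,0,0.5,21.2],[-3,0,1,31.8],[-4,0,1,42.4],[-5,0,1,53],[-5,0,1,63.6],[-5,0,1,74.2],[-5,0,1,84.8]]'; python3 -m inch '[[0,0,0,10.6],[0,0,0,21.2],[0,0,0,31.8],[0,0,0,42.4],[0,0,0,53],[0,0,0,63.6],[0,0,0,74.2],[0,0,0,84.8]]'; python3 -m inch '[[0,0,0,10.6],[0,0,0,21.2],[0,0,0,31.8],[0,0,0,42.4],[0,0,0,53],[0,0,0,63.6],[0,0,0,74.2],[0,0,0,84.8]]';  python3 -m inch '[[0,0,0,10.6],[0,0,0,21.2],[0,0,0,31.8],[0,0,0,42.4],[0,-1,0,43],[0,-2,0,43],[0,-3,0,43],[0,-4,0,43]]'; python3 -c "
from workcell import bot
import numpy as np
o=bot.get_obs();print(np.round(o['q'],2),np.round(o['qd'],2))"
```

```text
time: 7.95
ee_pos: [0.4058, 0.2031, 0.1494]
tcp_rot: [-177.0, 0.1, 169.3]
wrist_force: [0.4, -0.3, 0.4]
opening: 0.0855
grasp_force: 0.0
time: 8.95
ee_pos: [0.4058, 0.2031, 0.1494]
tcp_rot: [-177.0, 0.1, -105.9]
wrist_force: [-0.3, -0.8, 0.5]
opening: 0.0855
grasp_force: 0.0
time: 9.95
ee_pos: [0.4058, 0.203, 0.1494]
tcp_rot: [-177.0, 0.1, -21.1]
wrist_force: [0.0, -0.6, 0.4]
opening: 0.0857
grasp_force: 0.0
time: 10.95
ee_pos: [0.4033, 0.1689, 0.1494]
tcp_rot: [-177.3, 0.1, 20.9]
wrist_force: [-0.2, 0.2, -0.3]
opening: 0.0851
grasp_force: 0.0
[  21.03  -11.35  -15.49   85.91    2.67 -179.89] [-2.45 -4.09 -3.28  0.64 -1.83  0.11]
```

```bash
python3 -m inch '[[0,-1,0,0],[0,-2,0,0],[0,-3,0,0],[0,-4,0,0],[0,-5,0,0],[0,-6,0,0],[0,-7,0,0],[0,-8,0,0]]'; python3 -c "
from workcell import bot
import numpy as np
o=bot.get_obs();print(np.round(o['q'],2),np.round(o['qd'],2),np.round(o['tcp_rot'],2))"
```

```text
time: 11.95
ee_pos: [0.3893, 0.1316, 0.1493]
tcp_rot: [-179.2, 0.1, 18.1]
wrist_force: [-0.7, -0.2, 0.1]
opening: 0.0854
grasp_force: 0.0
[  18.16  -14.92  -18.39   86.65    0.77 -179.94] [-2.9  -3.24 -2.6   0.72 -2.09  0.02] [-1.7923e+02  1.2000e-01  1.8100e+01]
```

```bash
python3 -m inch '[[0,-0.5,0,0],[0,-1,0,0],[0,-1.5,0,0],[0,-2,0,0],[0,-2.5,0,0],[0,-2.5,0,0],[0,-2.5,0,0],[0,-2.5,0,0]]'; python3 -c "
from workcell import bot
import numpy as np
o=bot.get_obs();print(np.round(o['q'],2),np.round(o['qd'],2),np.round(o['tcp_rot'],2))"
```

```text
time: 12.95
ee_pos: [0.3852, 0.1206, 0.1493]
tcp_rot: [-179.8, 0.1, 17.2]
wrist_force: [-0.5, -0.6, -0.4]
opening: 0.0855
grasp_force: 0.0
[  17.26  -15.95  -19.2    86.87    0.18 -179.94] [ 0.07  0.05 -0.04  0.04 -0.08  0.  ] [-1.7982e+02  1.2000e-01  1.7200e+01]
```

The tilt is down to 0.2°. Now I turn back 80° for J6 margin while going over the retainer, then look.

```bash
python3 -m inch '[[1,1.5,0,-10.5],[2,3,-1,-21],[3,4.5,-2,-31.5],[4,6,-3,-42],[5,7,-4,-52.5],[6,8,-5,-63],[6.6,8.5,-5,-73.5],[6.6,8.5,-5,-80]]'
python3 - <<'E'
from look import *
o,c=look("w4",(("retainer_mid",.0205),("retainer",0),("press_tool",.003),("tool_grip",.0505)))
print(np.array(o["q"]))
E
```

```text
time: 13.95
ee_pos: [0.4514, 0.2059, 0.0989]
tcp_rot: [-179.9, 0.1, -63.1]
wrist_force: [-0.1, -0.3, 0.1]
opening: 0.0855
grasp_force: 0.0
13.95 [0.4514 0.2059 0.0989] [-179.8598    0.1287  -63.0502] [-0.114  -0.3275  0.1426]
wrist retainer_mid 0.7 [252.9 206.9] [0.453  0.2063 0.0205]
wrist retainer 0.67 [255.9 199. ] [0.4504 0.2066 0.    ]
[ 24.4422  -2.9339 -13.4704  79.3291   0.1347 -92.5074]
```

View pics/w4wrist.png

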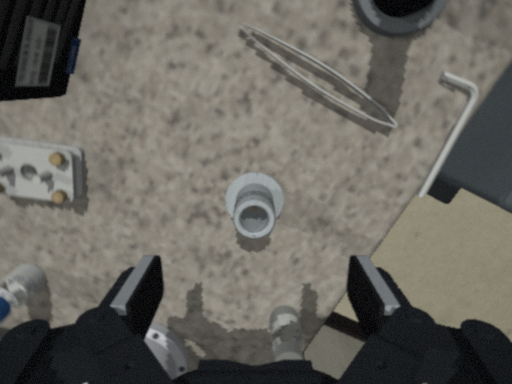

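The retainer shows centred at about (254,205), collar up, between the open fingers. Going down.

```bash
python3 -m inch '[[0,0,-1.5,0],[0,0,-3,0],[0,0,-4.5,0],[0,0,-5.7,0],[0,0,-6.5,0],[0,0,-7,0],[0,0,-7,0],[0,0,-7,0]]'; python3 -m inch '[[0,0,0,0],[0,0,0,0],[0,0,0,0],[0,0,0,0],[0,0,0,0],[0,0,0,0],[0,0,0,0],[0,0,0,0]]' 2 40
```

```text
time: 15.2
ee_pos: [0.4515, 0.2056, 0.0297]
tcp_rot: [-179.8, 0.1, -62.8]
wrist_force: [-0.3, -0.1, -0.3]
opening: 0.0848
grasp_force: 0.0
time: 16.2
ee_pos: [0.4514, 0.2056, 0.0296]
tcp_rot: [-179.8, 0.1, -62.8]
wrist_force: [-1.2, -0.7, 5.3]
opening: 0.0264
grasp_force: 39.6
```

```bash
python3 -m inch '[[0,0,1.5,0],[0,0,4,0],[0,2,7.5,0],[0.7,6,11,0],[1.4,10,13,0],[2,14,13,0],[2.5,17.5,13,0],[2.5,18.5,13,0]]'; python3 -m inch '[[0,0,0,0],[0,0,0,0],[0,0,0,0],[0,0,0,0],[0,0,0,0],[0,0,0,0],[0,0,0,0],[0,0,0,0]]'
python3 - <<'E'
from look import *
o,c=look("w5",(("cell_mouth",.037),("cell",0)),("top","scene","wrist"))
print(np.array(o["q"]))
E
```

```text
time: 17.2
ee_pos: [0.476, 0.3921, 0.159]
tcp_rot: [-179.9, 0.1, -62.7]
wrist_force: [0.3, -0.9, -1.8]
opening: 0.0264
grasp_force: 39.7
time: 18.2
ee_pos: [0.4762, 0.3906, 0.1593]
tcp_rot: [-179.8, 0.1, -62.8]
wrist_force: [0.5, -1.1, -1.5]
opening: 0.0265
grasp_force: 39.7
18.2 [0.4762 0.3906 0.1593] [-179.826     0.1227  -62.7979] [ 0.4809 -1.1204 -1.5458]
top cell_mouth 0.88 [127.4 196.2] [0.4747 0.4044 0.037 ]
top cell 0.62 [134.8 195.5] [0.4833 0.3945 0.    ]
scene cell_mouth 0.56 [125.9 261.9] [0.4741 0.3995 0.037 ]
scene cell 0.64 [128.9 270.8] [0.471  0.3994 0.    ]
wrist cell 0.79 [253.6 182.3] [0.4749 0.3967 0.    ]
[ 39.3203  13.0011  10.2569  87.0599   0.0835 -77.8814]
```

View pics/w5wrist.png

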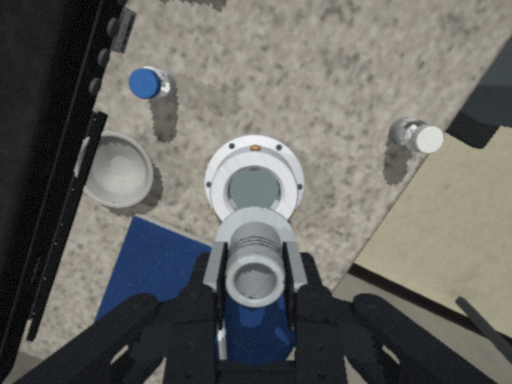

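The picture shows the held retainer, its flange at about (255,235) and collar end at (255,280), hiding the near side of the cell. The mouth is around (254,190). I'll fit the housing circles by edge score.

```bash
cat > fit.py <<'E'
from h import *
def proj(c,o,X):
    M=np.array(c["mount"]);Rt=Ro.from_euler('xyz',o["tcp_rot"],degrees=True).as_matrix()
    p=((X-np.array(o["ee_pos"]))@Rt-M[:3,3])@M[:3,:3]
    f=c["img"].shape[0]/2/np.tan(np.radians(c["fovy"]/2))
    return np.stack([c["cx"]+f*p[:,0]/p[:,2],c["cy"]+f*p[:,1]/p[:,2]],1)
th=np.radians(np.arange(0,360,3))
def circ(c,o,x,y,z,r): return proj(c,o,np.stack([x+r*np.cos(th),y+r*np.sin(th),0*th+z],1))
def fit(c,o,x0,y0,rings,ok=lambda p:np.ones(len(p),bool),w=.008):
    g=cv2.GaussianBlur(cv2.cvtColor(c["img"],cv2.COLOR_RGB2GRAY).astype(np.float32),(0,0),.8)
    G=cv2.magnitude(cv2.Sobel(g,cv2.CV_32F,1,0),cv2.Sobel(g,cv2.CV_32F,0,1));G=np.minimum(G,150)
    best=[]
    for dx in np.arange(-w,w+1e-9,.0005):
        for dy in np.arange(-w,w+1e-9,.0005):
            s=0
            for z,r in rings:
                p=circ(c,o,x0+dx,y0+dy,z,r).astype(np.float32); p=p[ok(p)]
                s+=cv2.remap(G,p[:,:1],p[:,1:],cv2.INTER_LINEAR).mean()
            best.append((s/len(rings),x0+dx,y0+dy))
    best.sort(reverse=True); return best[:6]
E
python3 - <<'E'
from fit import *
o=bot.get_obs();c=bot.camera("wrist")
ok=lambda p:p[:,1]<200
R=[(.037,.0375),(.037,.0262)]
b={}
for n,r in(("both",R),("out",R[:1]),("in",R[1:])):
    b[n]=fit(c,o,.475,.396,r,ok);print(n,np.round(b[n],4)[:4])
_,x,y=b["both"][0]
im=cv2.resize(cv2.cvtColor(c["img"],cv2.COLOR_RGB2BGR)[100:300,156:356],None,fx=3,fy=3,interpolation=cv2.INTER_CUBIC)
for z,r,col in((.037,.0375,(0,0,255)),(.037,.0262,(0,255,0)),(.0,.046,(255,0,0))):
    p=((circ(c,o,x,y,z,r)-[156,100]+.5)*3).astype(int)
    cv2.polylines(im,[p.reshape(-1,1,2)],True,col,1)
cv2.imwrite("pics/fit.png",im)
E
```

```text
both [[115.451    0.475    0.3975]
 [114.0706   0.4755   0.3975]
 [113.2756   0.475    0.397 ]
 [112.3293   0.4745   0.3975]]
out [[107.557    0.476    0.3975]
 [106.2289   0.4755   0.3975]
 [105.6949   0.4765   0.397 ]
 [104.911    0.476    0.397 ]]
in [[133.6716   0.4745   0.397 ]
 [132.0613   0.474    0.397 ]
 [131.5378   0.4745   0.3965]
 [131.0543   0.4745   0.3975]]
```

View pics/fit.png

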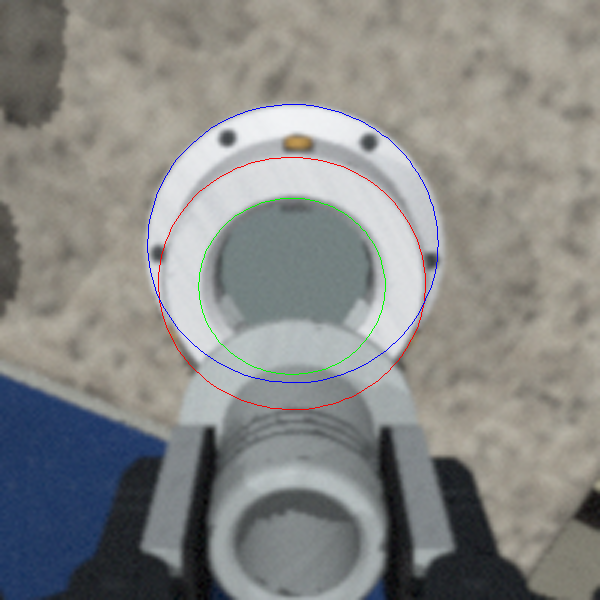

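The overlay fits: the housing rim and lead-in rings match, giving a cell centre of about (0.475, 0.397). Catches are visible at crop (295,207), (232,308) and (360,313). I'll lower to just inside the mouth, then feel for the catches.

```bash
python3 -m inch '[[-0.15,0.6,-2,0],[-0.15,0.6,-4,0],[-0.15,0.6,-6,0],[-0.15,0.6,-7.5,0],[-0.15,0.6,-8.5,0],[-0.15,0.6,-9,0],[-0.15,0.6,-9.3,0],[-0.15,0.6,-9.5,0]]'; python3 -m inch '[[0,0,0,0],[0,0,-0.02,0],[0,0,-0.04,0],[0,0,-0.06,0],[0,0,-0.08,0],[0,0,-0.1,0],[0,0,-0.12,0],[0,0,-0.14,0]]'
```

```text
time: 19.7
ee_pos: [0.4749, 0.3967, 0.0647]
tcp_rot: [-179.8, 0.1, -62.8]
wrist_force: [0.5, 0.7, -1.1]
opening: 0.0264
grasp_force: 39.7
time: 20.7
ee_pos: [0.4747, 0.3965, 0.0629]
tcp_rot: [-179.8, 0.1, -62.8]
wrist_force: [0.4, 1.3, -1.1]
opening: 0.0264
grasp_force: 39.7
```

```bash
python3 -m inch '[[0,0,-0.03,0],[0,0,-0.06,0],[0,0,-0.09,0],[0,0,-0.12,0],[0,0,-0.15,0],[0,0,-0.17,0],[0,0,-0.18,0],[0,0,-0.18,0]]'
```

```text
time: 21.7
ee_pos: [0.4747, 0.3965, 0.0611]
tcp_rot: [-179.8, 0.1, -62.8]
wrist_force: [-0.1, -0.2, -1.5]
opening: 0.0266
grasp_force: 39.7
```

```bash
python3 -c "
from workcell import bot;o=bot.get_obs();print(o['ee_pos'],o['wrist_force'])"
```

```text
[0.47470688 0.39653227 0.06108146] [-0.12112601 -0.24253617 -1.52321294]
```

```bash
python3 -m inch '[[0,0,-0.04,0],[0,0,-0.08,0],[0,0,-0.12,0],[0,0,-0.16,0],[0,0,-0.2,0],[0,0,-0.22,0],[0,0,-0.22,0],[0,0,-0.22,0]]'
```

```text
time: 22.7
ee_pos: [0.4747, 0.3965, 0.0589]
tcp_rot: [-179.8, 0.1, -62.8]
wrist_force: [-1.0, -0.3, -1.3]
opening: 0.0262
grasp_force: 39.7
```

```bash
python3 -m inch '[[0,0,-0.04,0],[0,0,-0.08,0],[0,0,-0.12,0],[0,0,-0.16,0],[0,0,-0.2,0],[0,0,-0.22,0],[0,0,-0.24,0],[0,0,-0.24,0]]'
```

```text
time: 23.7
ee_pos: [0.4749, 0.3967, 0.0567]
tcp_rot: [-179.8, 0.1, -62.8]
wrist_force: [-0.2, -0.6, 4.6]
opening: 0.0264
grasp_force: 40.1
```

Contact at about 6 N, with the underside about 10 mm below the mouth, so it rests on the catches. I release, rise and look.

```bash
python3 -m inch '[[0,0,0.04,0],[0,0,0.04,0],[0,0,0.04,0],[0,0,0.04,0],[0,0,0.04,0],[0,0,0.04,0],[0,0,2.5,0],[0,0,6,0]]' 7
python3 - <<'E'
from fit import *
o=bot.get_obs();c=bot.camera("wrist");save(c,"w6.png")
print(o["time"],np.round(o["ee_pos"],4),o["wrist_force"])
for z,r in((.068,.014),(.067,.0125),(.037,.0262)): print(z,np.round(fit(c,o,.475,.397,[(z,r)],w=.005),4)[:3])
for t,z in(("retainer_mid",.0475),("cell_mouth",.037)):
    for r in bot.landmark_of(t,c)[:1]: print(t,r["score"],atz(c,r["point"],z,o))
E
```

```text
time: 24.7
ee_pos: [0.4742, 0.3961, 0.1162]
tcp_rot: [-179.9, 0.1, -62.8]
wrist_force: [-0.2, 0.1, 0.6]
opening: 0.0701
grasp_force: 0.0
24.7 [0.4742 0.3961 0.1162] [-0.19214249  0.06830761  0.63786294]
0.068 [[91.4626  0.4755  0.397 ]
 [89.3699  0.4755  0.3975]
 [88.5529  0.475   0.3975]]
0.067 [[93.2242  0.4715  0.397 ]
 [93.0213  0.4715  0.3975]
 [92.8177  0.4715  0.3965]]
0.037 [[97.5656  0.4745  0.397 ]
 [95.7093  0.4745  0.3975]
 [95.4221  0.474   0.3975]]
retainer_mid 0.6 [0.47260451 0.39653315 0.0475    ]
```

View pics/w6.png

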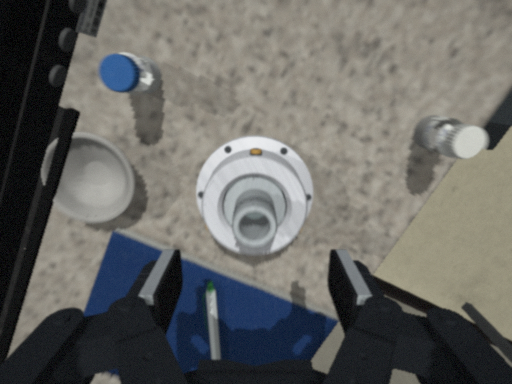

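The retainer stands upright and centred in the recess at about (254,215), collar towards the camera. Now the press tool.

```bash
python3 -m inch '[[-0.3,-4,2,0],[-0.8,-10,3,0],[-1.4,-16,3,0],[-2,-22,3,0],[-2.6,-28,3,0],[-3.3,-33,3,0],[-3.8,-35.9,3,0],[-3.8,-35.9,3,0]]' 8.5
python3 - <<'E'
from fit import *
o=bot.get_obs();c=bot.camera("wrist");save(c,"w7.png")
print(o["time"],np.round(o["ee_pos"],4),o["wrist_force"],o["qd"])
for n,r in(("rest",[(.009,.031)]),("pocket",[(.009,.0245)]),("top",[(.098,.0125)])): print(n,np.round(fit(c,o,.436,.037,r,w=.008),4)[:3])
for t,z in(("press_tool",.003),("tool_grip",.0505),("rest",0)):
    for r in bot.landmark_of(t,c)[:1]: print(t,r["score"],np.round(r["point"]),atz(c,r["point"],z,o))
E
```

```text
time: 25.85
ee_pos: [0.4362, 0.036, 0.1458]
tcp_rot: [-179.9, 0.1, -63.0]
wrist_force: [0.2, 0.8, -0.1]
opening: 0.085
grasp_force: 0.0
25.85 [0.4362 0.036  0.1458] [ 0.19060348  0.83007789 -0.12767581] [ 2.5615947   1.04281928  1.00897735 -0.35944219  0.62823951  1.82068937]
rest [[7.50877e+01 4.37500e-01 3.65000e-02]
 [7.30200e+01 4.37500e-01 3.60000e-02]
 [7.29685e+01 4.38000e-01 3.65000e-02]]
pocket [[8.20591e+01 4.37000e-01 3.75000e-02]
 [8.12689e+01 4.37000e-01 3.80000e-02]
 [8.01548e+01 4.37500e-01 3.75000e-02]]
top [[1.386394e+02 4.390000e-01 3.450000e-02]
 [1.384418e+02 4.390000e-01 3.400000e-02]
 [1.347947e+02 4.385000e-01 3.450000e-02]]
press_tool 0.56 [253. 180.] [0.43851717 0.03617365 0.003     ]
tool_grip 0.77 [254. 199.] [0.43683094 0.03635495 0.0505    ]
```

View pics/w7.png

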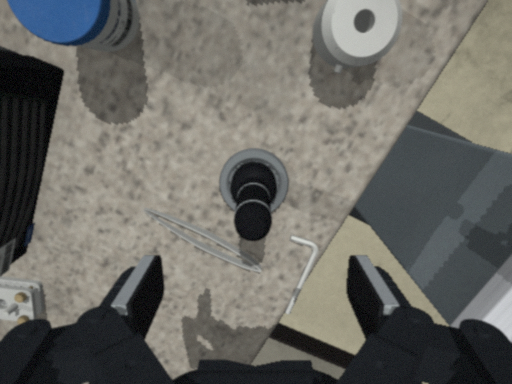

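The tool stands upright in the grey rest, which is ringed at (253,180); the handle end is at (254,220). I descend and grip.

```bash
python3 -m inch '[[0.15,0,-1.5,0],[0.15,0,-3.5,0],[0.15,0,-5.5,0],[0.15,0,-7,0],[0.15,0,-7.8,0],[0.15,0,-8.3,0],[0.15,0,-8.3,0],[0.15,0,-8.3,0]]'; python3 -m inch '[[0,0,0,0],[0,0,0,0],[0,0,0,0],[0,0,0,0],[0,0,0,0],[0,0,0,0],[0,0,0,0],[0,0,0,0]]' 1.5 80
```

```text
time: 27.05
ee_pos: [0.4385, 0.0375, 0.064]
tcp_rot: [-179.8, 0.1, -62.8]
wrist_force: [0.5, -0.2, 0.3]
opening: 0.085
grasp_force: 0.0
time: 28.05
ee_pos: [0.4383, 0.0375, 0.0636]
tcp_rot: [-179.8, 0.1, -62.8]
wrist_force: [-0.9, -0.3, 3.3]
opening: 0.0236
grasp_force: 78.2
```

```bash
python3 -m inch '[[0,0,1,0],[0,0,4,0],[0,2,8,0],[0.4,7,10,0],[1,13,10,0],[1.6,19,10,0],[2.2,25,10,0],[2.8,30.5,10,0]]'; python3 -m inch '[[0.5,3.5,-0.4,0],[0.8,5.2,-0.9,0],[0.8,5.5,-0.9,0],[0.8,5.5,-0.9,0],[0.8,5.5,-0.9,0],[0.8,5.5,-0.9,0],[0.8,5.5,-0.9,0],[0.8,5.5,-0.9,0]]'
python3 - <<'E'
from fit import *
o=bot.get_obs();c=bot.camera("wrist");save(c,"w8.png")
x,y,z=o["ee_pos"];print(o["time"],np.round(o["ee_pos"],4),o["tcp_rot"],o["wrist_force"])
for n,r in(("nose",[(z-.0606,.020)]),("noseTop",[(z-.0606+.018,.020)])): print(n,np.round(fit(c,o,x,y,r,lambda p:p[:,1]<225,w=.005),4)[:3])
for n,r in(("cell",[(.037,.0262),(.037,.0375)]),): print(n,np.round(fit(c,o,.475,.397,r,lambda p:p[:,1]<170,w=.005),4)[:3])
im=cv2.resize(cv2.cvtColor(c["img"],cv2.COLOR_RGB2BGR)[100:300,156:356],None,fx=3,fy=3,interpolation=cv2.INTER_CUBIC)
for z_,r,X,Y,col in((.037,.0262,.475,.397,(0,255,0)),(.068,.014,.475,.397,(0,0,255)),(z-.0606,.02,x,y,(255,0,0)),(z-.0426,.02,x,y,(255,255,0))):
    p=((circ(c,o,X,Y,z_,r)-[156,100]+.5)*3).astype(int); cv2.polylines(im,[p.reshape(-1,1,2)],True,col,1)
cv2.imwrite("pics/fit8.png",im)
E
```

```text
time: 29.05
ee_pos: [0.4659, 0.3447, 0.1636]
tcp_rot: [-179.8, 0.1, -62.8]
wrist_force: [0.3, -0.5, -0.6]
opening: 0.0234
grasp_force: 78.6
time: 30.05
ee_pos: [0.4742, 0.3974, 0.1546]
tcp_rot: [-179.8, 0.1, -62.8]
wrist_force: [0.7, 0.8, -2.8]
opening: 0.0236
grasp_force: 78.7
30.05 [0.4742 0.3974 0.1546] [-1.79816805e+02  1.28445965e-01 -6.28110811e+01] [ 0.65536844  0.79685246 -2.82184656]
nose [[143.5705   0.4732   0.3989]
 [143.0352   0.4727   0.3984]
 [142.8414   0.4727   0.3994]]
noseTop [[145.4279   0.4757   0.3939]
 [142.7857   0.4757   0.3934]
 [142.2843   0.4752   0.3939]]
cell [[121.8007   0.475    0.397 ]
 [121.6661   0.4755   0.397 ]
 [120.7608   0.4755   0.3975]]
```

View pics/fit8.png

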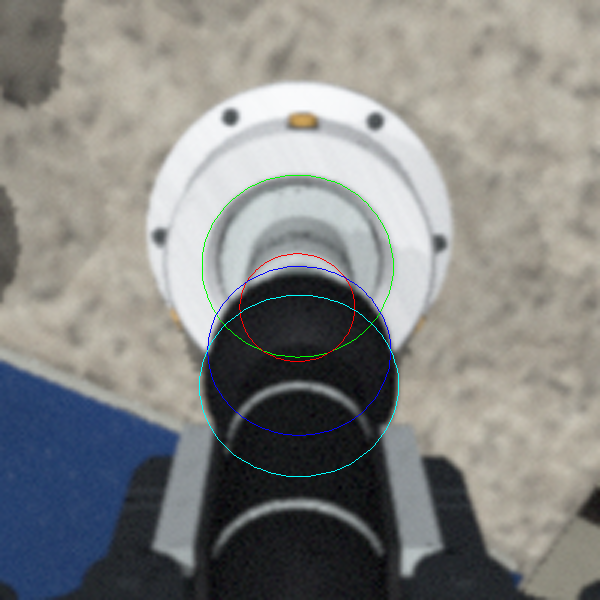

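The nose front edge is at crop row 273 against the projected 266, so the tool sits about 1–1.5 mm behind the TCP. I shift by (+1,−1) mm and lower.

```bash
python3 -m inch '[[0.1,-0.1,-0.5,0],[0.1,-0.1,-1,0],[0.1,-0.1,-1.5,0],[0.1,-0.1,-1.9,0],[0.1,-0.1,-2.2,0],[0.1,-0.1,-2.4,0],[0.1,-0.1,-2.4,0],[0.1,-0.1,-2.4,0]]'; python3 -m inch '[[0,0,-0.05,0],[0,0,-0.1,0],[0,0,-0.15,0],[0,0,-0.2,0],[0,0,-0.25,0],[0,0,-0.3,0],[0,0,-0.3,0],[0,0,-0.3,0]]'
```

```text
time: 31.1
ee_pos: [0.4753, 0.3966, 0.1307]
tcp_rot: [-179.8, 0.1, -62.8]
wrist_force: [0.0, -0.2, -1.6]
opening: 0.0231
grasp_force: 78.7
time: 32.1
ee_pos: [0.4752, 0.3965, 0.1275]
tcp_rot: [-179.8, 0.1, -62.8]
wrist_force: [0.1, -0.5, -1.4]
opening: 0.0236
grasp_force: 78.7
```

```bash
python3 -m inch '[[0,0,-0.03,0],[0,0,-0.06,0],[0,0,-0.09,0],[0,0,-0.12,0],[0,0,-0.15,0],[0,0,-0.18,0],[0,0,-0.2,0],[0,0,-0.2,0]]'
```

```text
time: 33.1
ee_pos: [0.4753, 0.3967, 0.1257]
tcp_rot: [-179.8, 0.1, -62.8]
wrist_force: [0.3, 0.7, 0.6]
opening: 0.0233
grasp_force: 78.7
```

```bash
python3 -m inch '[[0,0,-0.02,0],[0,0,-0.04,0],[0,0,-0.06,0],[0,0,-0.08,0],[0,0,-0.1,0],[0,0,-0.1,0],[0,0,-0.1,0],[0,0,-0.1,0]]'; python3 -c "
from workcell import bot;o=bot.get_obs();print(o['ee_pos'],o['wrist_force'],o['torque'])"
```

```text
time: 34.1
ee_pos: [0.4753, 0.3966, 0.1246]
tcp_rot: [-179.8, 0.1, -62.8]
wrist_force: [0.3, 0.4, 2.4]
opening: 0.0231
grasp_force: 78.8
[0.47526176 0.3965844  0.12457877] [0.29678405 0.41798421 2.44117779] [ 0.16661581 -0.0586362  -0.02436774]
```

```bash
python3 -m inch '[[0,0,-0.03,0],[0,0,-0.06,0],[0,0,-0.09,0],[0,0,-0.12,0],[0,0,-0.15,0],[0,0,-0.15,0],[0,0,-0.15,0],[0,0,-0.15,0]]'
```

```text
time: 35.1
ee_pos: [0.4753, 0.3966, 0.1236]
tcp_rot: [-179.8, 0.1, -62.8]
wrist_force: [-1.5, -0.6, 7.7]
opening: 0.0236
grasp_force: 79.6
```

```bash
python3 -m inch '[[0,0,-0.02,0],[0,0,-0.04,0],[0,0,-0.06,0],[0,0,-0.08,0],[0,0,-0.1,0],[0,0,-0.1,0],[0,0,-0.1,0],[0,0,-0.1,0]]'
```

```text
time: 36.1
ee_pos: [0.4752, 0.3964, 0.1218]
tcp_rot: [-179.8, 0.1, -62.8]
wrist_force: [-0.4, 1.2, -1.1]
opening: 0.0237
grasp_force: 79.2
```

It has passed the catch ramps and the force has dropped. Now I feel for the window.

```bash
python3 -m inch '[[0,0,-0.02,0],[0,0,-0.04,0],[0,0,-0.06,0],[0,0,-0.08,0],[0,0,-0.1,0],[0,0,-0.1,0],[0,0,-0.1,0],[0,0,-0.1,0]]'
```

```text
time: 37.1
ee_pos: [0.4752, 0.3965, 0.121]
tcp_rot: [-179.8, 0.1, -62.8]
wrist_force: [-1.1, -0.6, -2.6]
opening: 0.0236
grasp_force: 79.2
```

```bash
python3 -m inch '[[0,0,-0.02,0],[0,0,-0.04,0],[0,0,-0.06,0],[0,0,-0.08,0],[0,0,-0.1,0],[0,0,-0.1,0],[0,0,-0.1,0],[0,0,-0.1,0]]'
```

```text
time: 38.1
ee_pos: [0.4754, 0.3966, 0.1205]
tcp_rot: [-179.8, 0.1, -62.8]
wrist_force: [-0.6, -1.0, 4.2]
opening: 0.0233
grasp_force: 79.2
```

```bash
python3 -m inch '[[0,0,-0.02,0],[0,0,-0.04,0],[0,0,-0.06,0],[0,0,-0.08,0],[0,0,-0.08,0],[0,0,-0.08,0],[0,0,-0.08,0],[0,0,-0.08,0]]'
```

```text
time: 39.1
ee_pos: [0.4754, 0.3967, 0.1203]
tcp_rot: [-179.7, 0.1, -62.8]
wrist_force: [-0.5, -0.7, 9.3]
opening: 0.0235
grasp_force: 79.8
```

```bash
python3 -m inch '[[0,0,-0.02,0],[0,0,-0.04,0],[0,0,-0.06,0],[0,0,-0.08,0],[0,0,-0.08,0],[0,0,-0.08,0],[0,0,-0.08,0],[0,0,-0.08,0]]'
```

```text
time: 40.1
ee_pos: [0.4754, 0.3966, 0.1198]
tcp_rot: [-179.7, 0.1, -62.8]
wrist_force: [-2.2, -2.9, 10.4]
opening: 0.0235
grasp_force: 79.9
```

```bash
python3 -m inch '[[0,0,-0.02,0],[0,0,-0.04,0],[0,0,-0.04,0],[0,0,-0.04,0],[0,0,-0.04,0],[0,0,-0.04,0],[0,0,-0.04,0],[0,0,-0.04,0]]'; python3 -c "
from workcell import bot;o=bot.get_obs();print(o['ee_pos'],o['wrist_force'],o['torque'],o['joint_efforts'])"
```

```text
time: 41.1
ee_pos: [0.4754, 0.3967, 0.1197]
tcp_rot: [-179.7, 0.1, -62.8]
wrist_force: [-3.3, -3.0, 12.1]
opening: 0.0237
grasp_force: 80.2
[0.47539084 0.39669324 0.11969176] [-3.34030039 -2.97704943 12.1380557 ] [-0.59983567  0.68447924  0.00894569] [ 1.29047404e-01 -5.44738519e+01  4.23676836e+01 -1.71551730e+00
  6.11364772e-02  5.60916873e-03]
```

A lateral load of about 4.5 N toward (−x,−y) is building up. I comply by about 0.3 mm each way and keep pressing gently.

```bash
python3 -m inch '[[-0.02,-0.02,0,0],[-0.03,-0.03,0,0],[-0.03,-0.03,-0.02,0],[-0.03,-0.03,-0.03,0],[-0.03,-0.03,-0.03,0],[-0.03,-0.03,-0.03,0],[-0.03,-0.03,-0.03,0],[-0.03,-0.03,-0.03,0]]'; python3 -c "
from workcell import bot;o=bot.get_obs();print(o['ee_pos'],o['wrist_force'],o['torque'],o['joint_efforts'])"
```

```text
time: 42.1
ee_pos: [0.4753, 0.3966, 0.1197]
tcp_rot: [-179.7, 0.2, -62.8]
wrist_force: [-1.4, -2.1, 13.2]
opening: 0.0235
grasp_force: 80.2
[0.47532348 0.39661388 0.11972114] [-1.36796591 -2.11423048 13.1933028 ] [-0.46523902  0.46004497  0.03861372] [ 8.82077473e-02 -5.37775290e+01  4.14943671e+01 -1.33120671e+00
  4.19767562e-02  4.39801341e-03]
```

```bash
python3 -m inch '[[-0.02,-0.02,-0.01,0],[-0.03,-0.03,-0.02,0],[-0.03,-0.03,-0.03,0],[-0.03,-0.03,-0.04,0],[-0.03,-0.03,-0.04,0],[-0.03,-0.03,-0.04,0],[-0.03,-0.03,-0.04,0],[-0.03,-0.03,-0.04,0]]'; python3 -c "
from workcell import bot;o=bot.get_obs();print(o['ee_pos'],o['wrist_force'],o['torque'])"
```

```text
time: 43.1
ee_pos: [0.4752, 0.3965, 0.1197]
tcp_rot: [-179.6, 0.2, -62.8]
wrist_force: [-1.5, -2.1, 14.2]
opening: 0.0233
grasp_force: 80.2
[0.47524025 0.39652627 0.11968854] [-1.50903989 -2.14947545 14.22034647] [-0.35540011  0.41951813  0.04440266]
```

```bash
python3 -m inch '[[-0.01,-0.02,-0.01,0],[-0.01,-0.02,-0.02,0],[-0.01,-0.02,-0.03,0],[-0.01,-0.02,-0.04,0],[-0.01,-0.02,-0.05,0],[-0.01,-0.02,-0.05,0],[-0.01,-0.02,-0.05,0],[-0.01,-0.02,-0.05,0]]'; python3 -c "
from workcell import bot;o=bot.get_obs();print(o['ee_pos'],o['wrist_force'],o['torque'])"
```

```text
time: 44.1
ee_pos: [0.4753, 0.3965, 0.1196]
tcp_rot: [-179.6, 0.2, -62.8]
wrist_force: [-2.6, -1.8, 17.3]
opening: 0.0231
grasp_force: 80.4
[0.4752607  0.39648026 0.11961784] [-2.58004942 -1.77533691 17.26103025] [-0.31590193  0.51977244  0.01074347]
```

```bash
python3 -m inch '[[0,0,-0.01,0],[0,0,-0.02,0],[0,0,-0.03,0],[0,0,-0.03,0],[0,0,-0.03,0],[0,0,-0.03,0],[0,0,-0.03,0],[0,0,-0.03,0]]'; python3 -c "
from workcell import bot;o=bot.get_obs();print(o['ee_pos'],o['wrist_force'],o['torque'])"
```

```text
time: 45.1
ee_pos: [0.4752, 0.3965, 0.1195]
tcp_rot: [-179.6, 0.2, -62.8]
wrist_force: [-2.8, -1.7, 18.5]
opening: 0.0234
grasp_force: 80.7
[0.47522924 0.39651995 0.11954155] [-2.84969692 -1.7097713  18.54096839] [-0.43011676  0.59066578 -0.0462658 ]
```

```bash
python3 -m inch '[[0.03,0.03,0.05,0],[0.05,0.05,0.1,0],[0.05,0.05,0.15,0],[0.05,0.05,0.2,0],[0.05,0.05,0.24,0],[0.05,0.05,0.28,0],[0.05,0.05,0.28,0],[0.05,0.05,0.28,0]]'; python3 -c "
from workcell import bot;o=bot.get_obs();print(o['ee_pos'],o['wrist_force'],o['torque'])"
```

```text
time: 46.1
ee_pos: [0.4753, 0.3965, 0.1198]
tcp_rot: [-179.8, 0.1, -62.8]
wrist_force: [-0.1, 0.4, 5.3]
opening: 0.023
grasp_force: 79.5
[0.47528238 0.39649003 0.1198398 ] [-0.05942041  0.40941622  5.27601313] [ 0.04123743 -0.00106201 -0.02612585]
```

```bash
python3 -m inch '[[0,0,0.02,0],[0,0,0.04,0],[0,0,0.06,0],[0,0,0.08,0],[0,0,0.08,0],[0,0,0.08,0],[0,0,0.08,0],[0,0,0.08,0]]'; python3 -c "
from workcell import bot;o=bot.get_obs();print(o['ee_pos'],o['wrist_force'],o['torque'])"
```

```text
time: 47.1
ee_pos: [0.475, 0.3962, 0.12]
tcp_rot: [-179.8, 0.1, -62.8]
wrist_force: [2.9, 1.0, 1.6]
opening: 0.0234
grasp_force: 79.0
[0.47495903 0.39619408 0.11997304] [2.89969497 0.98595706 1.6080814 ] [ 0.32089914 -0.4868085  -0.04169352]
```

On unloading, the collar stays about 0.5 mm lower than it would unlatched, so it has latched. I give one more gentle centred press to make sure all three catches are shut.

```bash
python3 -m inch '[[-0.03,-0.02,-0.06,0],[-0.04,-0.03,-0.12,0],[-0.05,-0.04,-0.18,0],[-0.06,-0.05,-0.24,0],[-0.06,-0.05,-0.3,0],[-0.06,-0.05,-0.34,0],[-0.06,-0.05,-0.37,0],[-0.06,-0.05,-0.37,0]]'; python3 -c "
from workcell import bot;o=bot.get_obs();print(o['ee_pos'],o['wrist_force'],o['torque'])"
```

```text
time: 48.1
ee_pos: [0.4749, 0.3963, 0.1195]
tcp_rot: [-179.6, 0.2, -62.8]
wrist_force: [-1.0, -0.7, 19.0]
opening: 0.0236
grasp_force: 80.9
[0.47492437 0.3962782  0.11950441] [-1.02534168 -0.74174606 19.00129948] [-0.24483647  0.21533807  0.04330017]
```

```bash
python3 -m inch '[[0.03,0.02,0.15,0],[0.05,0.05,0.3,0],[0.05,0.05,0.7,0],[0.05,0.05,1.5,0],[0.05,0.05,3,0],[0,-1,5,0],[-0.5,-5,5.5,0],[-1,-10,5.5,0]]'
python3 - <<'E'
from fit import *
o=bot.get_obs();c=bot.camera("top");d=bot.camera("wrist");save(d,"w9.png")
print(o["time"],np.round(o["ee_pos"],4),o["wrist_force"])
E
```

```text
time: 49.1
ee_pos: [0.4645, 0.2949, 0.1733]
tcp_rot: [-179.7, 0.1, -62.7]
wrist_force: [0.4, -1.3, -1.0]
opening: 0.0233
grasp_force: 79.0
49.1 [0.4645 0.2949 0.1733] [ 0.44551416 -1.34279572 -1.02595854]
```

```bash
python3 -m inch '[[-0.3,-4,0,0],[-0.8,-10,0,0],[-1.4,-16,0,0],[-2,-21.5,0,0],[-2.5,-25,0,0],[-2.7,-26,0,0],[-2.7,-26,0,0],[-2.7,-26,0,0]]'
python3 - <<'E'
from fit import *
o=bot.get_obs();d=bot.camera("wrist");save(d,"w10.png")
x,y,z=o["ee_pos"]
print(o["time"],np.round(o["ee_pos"],4),o["wrist_force"])
print("rest",np.round(fit(d,o,.4373,.037,[(.009,.031)],lambda p:p[:,1]<190,w=.006),4)[:3],"nose",np.round(fit(d,o,x,y,[(z-.0606,.020)],lambda p:p[:,1]<225,w=.005),4)[:3])
E
```

```text
time: 50.2
ee_pos: [0.4376, 0.0366, 0.1717]
tcp_rot: [-179.8, 0.1, -62.8]
wrist_force: [0.5, 0.8, -1.5]
opening: 0.0236
grasp_force: 79.1
50.2 [0.4376 0.0366 0.1717] [ 0.4641249   0.83048229 -1.48121425]
rest [[9.38851e+01 4.37800e-01 3.60000e-02]
 [9.38325e+01 4.37300e-01 3.65000e-02]
 [9.35475e+01 4.37300e-01 3.60000e-02]] nose [[1.473157e+02 4.366000e-01 3.810000e-02]
 [1.465416e+02 4.366000e-01 3.760000e-02]
 [1.462237e+02 4.361000e-01 3.810000e-02]]
```

```bash
python3 -m inch '[[0.05,-0.1,-2,0],[0.05,-0.1,-4.5,0],[0.05,-0.1,-7,0],[0.05,-0.1,-9,0],[0.05,-0.1,-10,0],[0.05,-0.1,-10.4,0],[0.05,-0.1,-10.6,0],[0.05,-0.1,-10.6,0]]'; python3 -m inch '[[0,0,-0.03,0],[0,0,-0.06,0],[0,0,-0.09,0],[0,0,-0.12,0],[0,0,-0.15,0],[0,0,-0.18,0],[0,0,-0.18,0],[0,0,-0.18,0]]'
```

```text
time: 51.25
ee_pos: [0.4382, 0.0348, 0.0659]
tcp_rot: [-179.8, 0.1, -62.8]
wrist_force: [0.1, 0.3, -1.5]
opening: 0.0233
grasp_force: 79.1
time: 52.25
ee_pos: [0.4379, 0.0347, 0.0637]
tcp_rot: [-179.8, 0.1, -62.8]
wrist_force: [-0.6, -0.6, 1.3]
opening: 0.0234
grasp_force: 79.2
```

Seated on the pocket floor at the original height. I release and rise.

```bash
python3 -m inch '[[0,0,0,0],[0,0,0,0],[0,0,0,0],[0,0,0,0],[0,0,0,0],[0,0,0,0],[0,0,1.5,0],[0,0,4,0]]' 8.5; python3 -m inch '[[0,0,3,0],[0,1,5,0],[0.5,5,6,0],[1.2,10,6,0],[1.8,16,6,0],[2.4,22,6,0],[3,28,6,0],[3.4,31,6,0]]'; python3 -m inch '[[0,1,0,0],[0,1,0,0],[0,1,0,0],[0,1,0,0],[0,1,0,0],[0,1,0,0],[0,1,0,0],[0,1,0,0]]'
python3 - <<'E'
from fit import *
o=bot.get_obs();d=bot.camera("wrist");t=bot.camera("top");s=bot.camera("scene")
print(o["time"],np.round(o["ee_pos"],4),o["wrist_force"])
def cr(c,x,y,w,h,f): return cv2.resize(cv2.cvtColor(c["img"],cv2.COLOR_RGB2BGR)[y:y+h,x:x+w],None,fx=f,fy=f,interpolation=cv2.INTER_CUBIC)
a=cr(d,176,110,160,160,2.5); b=cr(s,220,180,64,64,6.25)
cv2.imwrite("pics/end.png",np.hstack([a,b]))
for th,zs,r in(("collar",(.060,.0625,.065),.014),): 
    for z in zs: print(z,np.round(fit(d,o,.475,.397,[(z,r)],w=.004),4)[:1])
E
```

```text
time: 53.25
ee_pos: [0.4375, 0.0347, 0.1044]
tcp_rot: [-179.9, 0.1, -62.8]
wrist_force: [0.5, -0.4, 0.1]
opening: 0.0849
grasp_force: 0.0
time: 54.25
ee_pos: [0.4717, 0.3476, 0.1642]
tcp_rot: [-179.8, 0.1, -62.7]
wrist_force: [0.3, -0.2, -1.1]
opening: 0.0849
grasp_force: 0.0
time: 55.25
ee_pos: [0.4719, 0.3547, 0.1635]
tcp_rot: [-179.8, 0.1, -62.8]
wrist_force: [0.6, 0.5, -0.4]
opening: 0.0849
grasp_force: 0.0
55.25 [0.4719 0.3547 0.1635] [ 0.63517157  0.48858252 -0.37516011]
0.06 [[119.5433   0.471    0.4005]]
0.0625 [[117.0997   0.4715   0.399 ]]
0.065 [[114.6849   0.472    0.398 ]]
```

View pics/end.png

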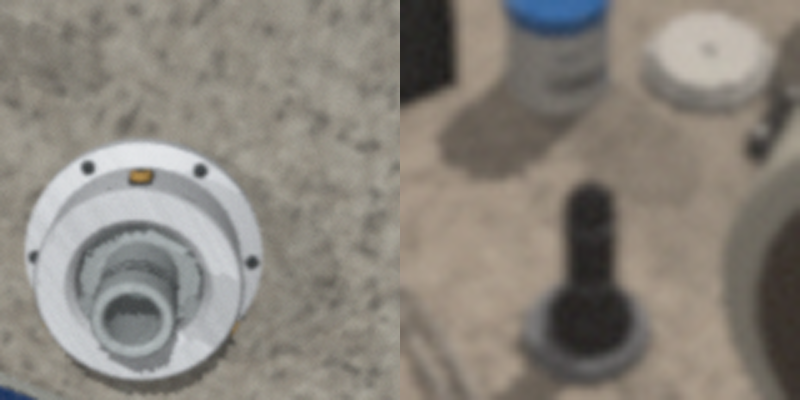

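The end picture shows the retainer deep in the recess and the tool standing in its grey rest. I'll check levelness numerically: collar axis against cell axis.

Run:
```python
from fit import *
o=bot.get_obs();d=bot.camera("wrist");save(d,"w11.png")
print(o["time"],np.round(atz(d,[229.2,237.2],.0625,o),4))
for n,r in(("cellout",[(.037,.0375)]),("cellin",[(.037,.0262)]),("cellboth",[(.037,.0375),(.037,.0262)]),("collar",[(.0625,.014)]),("bore",[(.0625,.0105)]),("collar13",[(.0625,.013)])): print(n,np.round(fit(d,o,.4745,.397,r,w=.006),4)[:3].tolist())
im=cv2.resize(cv2.cvtColor(d["img"],cv2.COLOR_RGB2BGR)[160:270,180:290],None,fx=5,fy=5,interpolation=cv2.INTER_CUBIC)
for z,r,col in((.037,.0375,(0,0,255)),(.037,.0262,(0,255,0)),(.0625,.014,(255,0,0)),(.0265,.022,(0,255,255))):
    p=((circ(d,o,.475,.397,z,r)-[180,160]+.5)*5).astype(int); cv2.polylines(im,[p.reshape(-1,1,2)],True,col,1)
cv2.imwrite("pics/lev.png",im)
```

```text
55.4 [0.4748 0.3953 0.0625]
cellout [[102.9247, 0.476, 0.3965], [102.3337, 0.4765, 0.3965], [102.1316, 0.476, 0.397]]
cellin [[104.8696, 0.475, 0.3965], [104.2943, 0.4745, 0.3965], [103.7505, 0.4745, 0.397]]
cellboth [[102.3446, 0.475, 0.3965], [101.7722, 0.475, 0.396], [101.6165, 0.4745, 0.396]]
collar [[115.9275, 0.4715, 0.3995], [115.8723, 0.4715, 0.399], [115.6763, 0.471, 0.399]]
bore [[113.1508, 0.4735, 0.3975], [113.038, 0.473, 0.397], [112.3727, 0.473, 0.3975]]
collar13 [[117.4081, 0.4715, 0.4], [116.364, 0.4715, 0.3995], [116.258, 0.471, 0.4]]
```

View pics/lev.png

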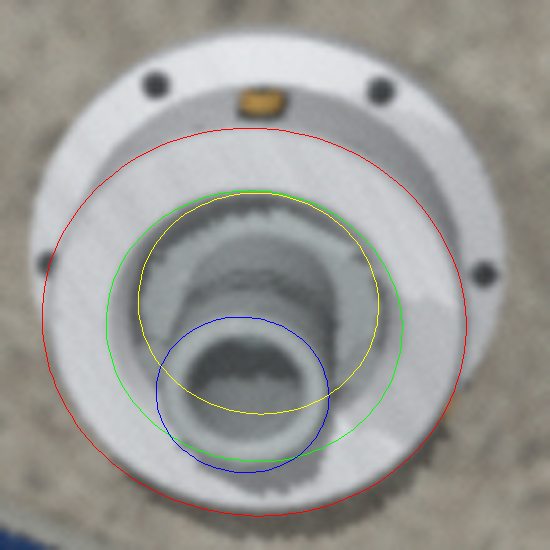

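```bash
python3 -c "
from workcell import bot;print(bot.job_done())"
```

```text
the job is handed in; nothing more can be done
None
```

The retainer was set in the recess, released and pressed with the tool to about 20 N; it appears latched and level (inferred from force/height readings and the last picture, catches not seen directly), and the tool is back in its grey rest at about 55 s, but I viewed 12 pictures, over the limit of 10.

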